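# Index the parts wheel by a spoke

## Robot

A 7-joint arm with a two-finger parallel gripper is mounted at the origin on a cart in front of the work surface, level with it; the furniture and walls round the work are solid. World frame = base frame: x ahead of the robot, y to its left, z up, the work surface at z = 0. Lengths are in m, angles in rad, forces in N, time in s.
With the tool pointing down it reaches from about 0.35 to 0.9 m from the base axis. Payload 8.1 kg.
Tool frame: the origin (TCP) lies at the very end of the fingers, on their centre line; the grasp point (between the pads) lies 19 mm behind it; x points along the fingers, y is the direction in which the jaws open and shut, and the axes are right-handed (so a half turn about x gives the same grasp; the last joint's range is limited). The gripper opens to 92 mm and grips with 3 to 60 N. Pads are 19 mm wide; open, the fingers measure 130 mm over their backs; the gripper's body (75 mm by 190 mm) begins 47 mm behind the grasp point.
Start: joints at [-1.353, 0.434, 0.025, 1.573, -0.012, 1.134, -0.075], TCP at [0.197, 0.593, 0.227] pointing down, gripper open.
Joint ranges: [-2.62, 2.62], [-0.44, 2.09], [-1.27, 1.32], [0.08, 2.57], [-1.32, 4.46], [0.12, 2], [-2.74, 2.74]. Speed limits (rad/s): [2.22, 2.22, 3.01, 3.01, 3.14, 3.14, 3.14].

## Interface

Orientations are given as a rotation vector (axis times angle).
In Python, from station import manip, read_camera, camera_params gives the robot as it stands. The module is installed in compiled form; this text tells all that it offers.
- The arm moves only by the shell command python3 -m pendant 'ROWS'. ROWS is JSON, a list that holds one entry, the list of rows, each a list of 7 numbers: the shift along the tool's x, y, z in m, then the turn, a rotation vector about the tool's x, y, z in rad, then the opening, from 0 (shut) to 1 (fully open). In form: [[[tx, ty, tz, rx, ry, rz, grip], ...]]. A call has 1 to 10 rows; each row shifts and turns the commanded pose from where the row before left it, along the tool's axes as they then stand; what a row does not reach is not made up. A row lasts 1/10 s, in which the tool goes at most 50 mm and 8.59 degrees, less where a joint would pass 70% of its speed; a pose out of reach is approached as far as the arm can. A call is refused whole if a number of a shift passes 0.05 or a number of a turn 0.15, either way. A call with a gripper value outside its range is refused whole. The fingers move at their own pace and stop on an object; the grip force is fixed at half the most. Time passes only in rows, so rows that do not move let the fingers close. It gives the time, the measured TCP pose, the force and the opening at its end, in the units of the state.
- manip.state(): the state, without advancing time (a new reading comes with each control period).
- read_camera(name): name is "scene" or "top" or "wrist"; returns the picture (420x560x3 uint8, red, green, blue); there is no depth.
- camera_params(name): a dict with "mtx" (3x3 intrinsics, pixels), "R" (3x3) and "t" (3): a world point X has camera coordinates R X + t; the wrist camera has in their place "hand_eye" (4x4, takes a point from camera to tool coordinates, whose origin is the TCP and whose axes are the tool frame's). Camera axes: x right, y down, z forward; pixel columns grow to the right and rows downward; lengths in m; the calibration is good to about 2 mm. A picture is of the moment at which its call begins: read the wrist's pose just before it. camera_params takes no time and is no camera call.
- manip.close_job(): hands the job in, once; it reports no verdict.
The state is a dict: "time": time; "joints": joint angles; "joint_velocities": joint speeds; "joint_torque": joint torques, N m; "tcp_pos": TCP position; "eef_rot": TCP orientation; "ft_force": force on the tool from outside, world axes, zero at the start; "moment": the same for the moment, N m; "grip_width": finger opening in m.
Only numpy, scipy, OpenCV 4.12 (cv2) and the standard library are available. Lean on these libraries where they do the work, as an engineer would, in place of code of your own. Each camera call takes 0.05 s, during which the arm holds its last target. There are 200 camera calls.

## Task

The three-armed parts wheel has to be indexed: with a fingertip, push on one or more of its spokes and turn the wheel until the tray that holds the bundle of spectacle temples stands centred in front of the pointer on the stand's upright post. Push only on the bare spokes, not on the trays, leave the bundle and the battery lying untouched in their trays, and do not disturb the spectacles, the bottle or the screwdriver nearby.

Things in the scene. Friction and masses are not known exactly. Their poses are not given: they have to be found in the camera images.
- wheel_centre (a point): centre of the wheel, on its upright axis, 62 mm above the table. It turns either way about the vertical, more than a full turn; friction holds it where it is left (about 2 N to push at 66 mm from the axis). Its aluminium hub, radius 28 mm, reaches 50 to 85 mm above the table. Below are a fixed flange (radius 55 mm, up to 20 mm high) and a column of radius 17 mm
- spoke_mid (a point): point on the axis of the bundle tray's spoke, 66 mm from the wheel's axis, 62 mm above the table. The three spokes are bare round steel bars 12 mm thick, 120 degrees apart, level, straight out from the hub, each bare from 28 to 104 mm from the wheel's axis, with a tray at the end
- pointer_tip (a point): tip of the steel pointer on the fixed index post, 175 mm from the wheel's axis, 62 mm above the table. Its y axis points level from the tip to the wheel's axis, x level across that, z up. The post (14 mm thick, 76 mm high) stands 23 mm behind the tip, outside the trays' sweep (168 mm), on a foot 26 mm wide and 8 mm high that runs to the flange
- bundle_tray: the grey tray with the bundle of temples in it: 64 mm along the spoke, 44 mm across, 16 mm high, walls 3 mm. Origin: centre of its underside, 136 mm from the wheel's axis straight out along its spoke, 55 mm above the table; its y axis points along the spoke towards the wheel's axis
- battery_tray: a like tray with a battery in it; same size and origin, on the spoke 120 degrees anticlockwise (from above) from that of bundle_tray
- empty_tray: a like tray, empty; same size and origin, on the spoke 120 degrees clockwise (from above) from that of bundle_tray
- bundle: loose bundle of black and yellow curved spectacle temples, 50 x 30 x 17 mm, lying in bundle_tray, its top about 75 mm above the table; not to be touched
- cell: loose battery, 50 mm long, 15 mm thick, lying in battery_tray; not to be touched
- bottle: bystander: adhesive bottle standing on the table, 35 mm thick, 98 mm high, origin at the centre of its underside
- specs: bystander: black spectacle frame on the table, 145 x 48 x 46 mm
- driver: bystander: small screwdriver lying on the table, 163 mm long, 13 mm thick

How it is judged:
At the end, for the whole second after the job is handed in: the tray with the bundle stands still in front of the pointer, its centre within 12 mm to either side of the line from the pointer to the axis, with the bundle and the battery still lying in their trays (x of bundle_tray in the frame of pointer_tip between -0.012 and 0.012 m and y of bundle_tray in the frame of pointer_tip below 0.06 m and horizontal distance between bundle and bundle_tray below 0.02 m and horizontal distance between cell and battery_tray below 0.02 m and linear speed of bundle_tray below 0.01 m/s); the robot touches nothing.
It fails at once if the robot touches the bundle or the battery (contact force between any of the arm, the fingers and bundle above 0.3 N or contact force between any of the arm, the fingers and cell above 0.3 N).
It fails at once if the robot pushes on a tray instead of a spoke (contact force between any of the arm, the fingers and bundle_tray above 1 N or contact force between any of the arm, the fingers and battery_tray above 1 N or contact force between any of the arm, the fingers and empty_tray above 1 N).
It fails at once if the bundle or the battery is lifted or thrown out of its tray (z of bundle in the frame of bundle_tray above 0.02 m or z of cell in the frame of battery_tray above 0.025 m or horizontal distance between bundle and bundle_tray above 0.03 m or horizontal distance between cell and battery_tray above 0.03 m).
It fails at once if the spectacles, the bottle or the screwdriver is disturbed (distance of any of bottle, specs, driver from where it was at the start of the episode above 0.02 m).
It also fails if it takes over 48 s, if anything falls off the work surface, if the arm or the gripper's body presses on something with over 40 N, if the wrist force passes 120 N, or if a joint passes its speed limit or range.

## Working session

There is one attempt and no reset: what is moved stays moved. The work goes in short steps, Python scripts to look and compute and a shell command to move; the robot and the scene stay as the last step left them, time stands still between calls to the robot, and variables do not carry over. Pictures are saved under pics/ and viewed, about 8 in all and at most 12, crops included, and the job is handed in when it is done.

```bash
mkdir -p pics; python3 - <<'E'
from station import manip, read_camera, camera_params
import cv2
for n in("scene","top"):
    im=read_camera(n); cv2.imwrite(f"pics/{n}0.png",im[:,:,::-1]); p=camera_params(n); print(n,p)
s=manip.state(); print(s)
E
```

```text
scene {'mtx': array([[495.67934388,   0.        , 290.9905369 ],
       [  0.        , 495.67934388, 212.03273704],
       [  0.        ,   0.        ,   1.        ]]), 'R': array([[ 0.74475692, -0.66727193, -0.00923598],
       [-0.45195736, -0.49416016, -0.74265758],
       [ 0.4909905 ,  0.55727364, -0.66960766]]), 't': array([-0.59482367,  0.14329875,  0.91952227])}
top {'mtx': array([[425.28483828,   0.        , 281.38424247],
       [  0.        , 425.28483828, 213.07628088],
       [  0.        ,   0.        ,   1.        ]]), 'R': array([[ 0.00218673, -0.99966579,  0.02575898],
       [-0.99809107, -0.00377171, -0.06164411],
       [ 0.06172066, -0.02557501, -0.99776574]]), 't': array([-0.32427849,  0.53293479,  1.02023188])}
{'time': 0.1, 'joints': array([-1.35261234,  0.43516262,  0.02493667,  1.57396454, -0.01158776,
        1.1340481 , -0.07508533]), 'joint_velocities': array([ 7.05411113e-04, -1.55701962e-03, -1.16069969e-03, -1.67454676e-03,
       -1.11429369e-04,  2.85421549e-05,  1.38368871e-04]), 'joint_torque': array([ 2.23492709e-03, -6.69124746e+01,  9.87619311e-01, -3.15144396e+01,
       -6.04665815e-02,  3.74653295e-02,  6.44841953e-05]), 'tcp_pos': array([0.19695857, 0.59267335, 0.22603334]), 'eef_rot': array([ 0.25063326,  1.55619877, -0.25289407]), 'ft_force': array([-0.19193932, -0.59493397,  0.55692955]), 'moment': array([-0.00470922,  0.02119769, -0.01791331]), 'grip_width': 0.09187638456286959}
```

View pics/top0.png

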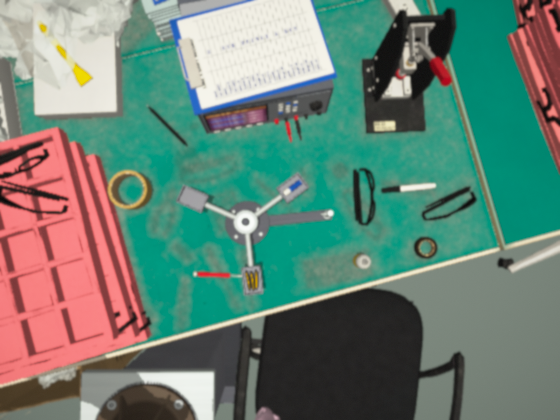

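View pics/scene0.png

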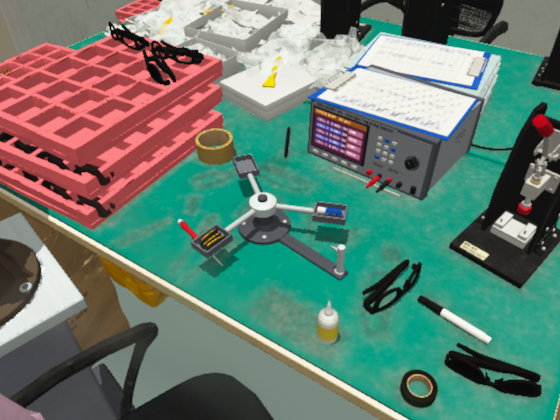

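The top view shows the hub at (246,222), the bundle tray at (252,280), the battery at (292,188), the empty tray at (193,197) and the pointer and post at about (328,214). The bottle is at (363,261). The bundle therefore has to go about 90° anticlockwise. Next I measure it.

```bash
cat > h.py <<'E'
from station import manip, read_camera, camera_params
import cv2, numpy as np
def ray(n,u,v,z):
    p=camera_params(n); d=p["R"].T@np.linalg.solve(p["mtx"],[u,v,1]); c=-p["R"].T@p["t"]
    return (c+d*(z-c[2])/d[2])
E
python3 - <<'E'
from h import *
im=cv2.imread("pics/top0.png"); c=im[155:315,160:385]
hsv=cv2.cvtColor(c,cv2.COLOR_BGR2HSV); g=((hsv[:,:,1]<110)).astype(np.uint8)*255
g=cv2.morphologyEx(g,cv2.MORPH_OPEN,np.ones((2,2)))
o=np.vstack([cv2.resize(c,None,fx=3.5,fy=3.5,interpolation=cv2.INTER_CUBIC)]); cv2.imwrite("pics/crop0.png",o)
# trays: remove thin spokes with opening
t=cv2.morphologyEx(g,cv2.MORPH_OPEN,np.ones((7,7)))
k,l,st,ce=cv2.connectedComponentsWithStats(t)
for i in range(1,k): print(st[i],ce[i]+[160,155],ray("top",*(ce[i]+[160,155]),.071))
for n,u,v,z in(("hub",246,222,.085),("bun",252,280,.071),("bat",292,188,.071),("emp",193,197,.071),("ptr",322,214,.062),("post",329,213.5,.076),("bottle",363,261,.08)): print(n,ray("top",u,v,z))
E
```

```text
[ 32   9  13   9 111] [198.16216216 168.07207207] [ 0.63520798 -0.12701346  0.071     ]
[114  20  36  29 502] [291.11752988 190.98406375] [ 0.58261076 -0.34404317  0.071     ]
[ 16  32  36  25 629] [193.35612083 199.41653418] [ 0.56177483 -0.11695347  0.071     ]
[193  33  23  34 413] [363.57869249 205.33898305] [ 0.54967489 -0.51400488  0.071     ]
[  60   47  114   72 2674] [260.67015707 226.31338818] [ 0.4998154  -0.27336357  0.071     ]
[  2  49  12  10 109] [167.33944954 208.52293578] [ 0.54034339 -0.05736106  0.071     ]
[ 145   96   72   36 1799] [341.03613118 268.28015564] [ 0.40307102 -0.46002633  0.071     ]
[ 49  99  17  20 209] [216.23444976 264.46889952] [ 0.41166337 -0.1716041   0.071     ]
[ 104  124  121   36 2432] [340.55921053 302.18955592] [ 0.32531101 -0.45841656  0.071     ]
[ 85 135  11   8  84] [250.         293.33333333] [ 0.34576454 -0.24966983  0.071     ]
hub [ 0.50915645 -0.240102    0.085     ]
bun [ 0.37616034 -0.25406257  0.071     ]
bat [ 0.58963619 -0.3461035   0.071     ]
emp [ 0.56740301 -0.11604696  0.071     ]
ptr [ 0.52952198 -0.41733032  0.062     ]
post [ 0.52990604 -0.43194223  0.076     ]
bottle [ 0.42036404 -0.50942092  0.08      ]
```

View pics/crop0.png

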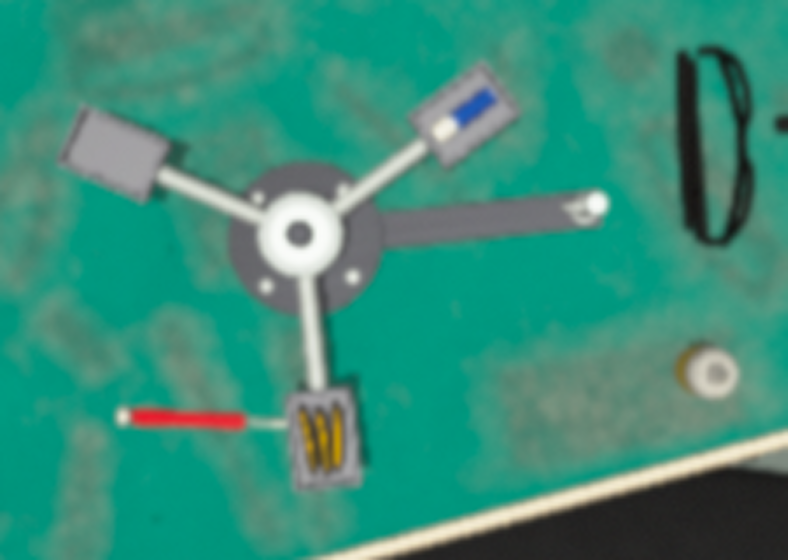

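```bash
python3 - <<'E'
from h import *
from scipy.spatial.transform import Rotation as R
T=np.array([ray("top",160+u/3.5,155+v/3.5,.071) for u,v in((323,438),(466,113),(116,156))])
c=T.mean(0); print("centre",c,"r",np.linalg.norm((T-c)[:,:2],axis=1),"ang",np.degrees(np.arctan2(*(T-c)[:,1::-1].T)))
for u,v,z in((597,202,.076),(570,208,.062)):
    d=ray("top",160+u/3.5,155+v/3.5,z)-c; print(np.hypot(*d[:2]),np.degrees(np.arctan2(d[1],d[0])))
for u,v,z in((263,200,.085),(341,247,.076),(212,238,.071),(246,166,.071),(331,212,.071)): print("scene",ray("scene",u,v,z))
print(ray("scene",220,65,.15),ray("scene",220,65,.1),ray("scene",220,65,.2))
print(R.from_rotvec(manip.state()["eef_rot"]).as_matrix().round(3))
E
```

```text
centre [ 0.50952536 -0.23998874  0.071     ] r [0.13450084 0.13611489 0.13397749] ang [-173.71139404  -53.05838009   67.21485614]
0.19688425457704242 -83.51876904003767
0.18036517092210086 -83.95540769448453
scene [ 0.50248179 -0.24966802  0.085     ]
scene [ 0.52972709 -0.43522776  0.076     ]
scene [ 0.37464537 -0.25617599  0.071     ]
scene [ 0.55722313 -0.12405794  0.071     ]
scene [ 0.5871485  -0.35359469  0.071     ]
[0.71198038 0.17263597 0.15      ] [0.76983763 0.26185886 0.1       ] [0.65412312 0.08341309 0.2       ]
[[-0.     0.315  0.949]
 [-0.001  0.949 -0.315]
 [-1.    -0.001  0.   ]]
```

Both views agree on the geometry: centre (0.510,-0.240), bundle spoke at -173.7°, pointer at about -83.6°, so the wheel turns +90°. I'll raise the arm, close the gripper and swing about the base.

```bash
python3 -m pendant '[[[-0.05,0,0,0,0,0,0],[-0.05,0,0,0,0,0,0],[-0.02,0,0.025,0.04,0,0,0],[0,-0.006,0.047,0.083,0,0,0],[0,-0.006,0.047,0.083,0,0,0],[0,-0.006,0.047,0.083,0,0,0],[0,-0.006,0.047,0.083,0,0,0],[0,-0.006,0.047,0.083,0,0,0],[0,-0.006,0.047,0.083,0,0,0],[0,-0.006,0.047,0.083,0,0,0]]]'
```

```text
time: 1.1
tcp_pos: [0.4642, 0.3637, 0.3463]
eef_rot: [0.737, 1.442, -0.738]
ft_force: [-0.0, -0.0, -0.1]
grip_width: 0.0163
```

```bash
python3 -m pendant '[[[0,-0.006,0.047,0.083,0,0,0],[0,-0.006,0.047,0.083,0,0,0],[0,-0.006,0.047,0.083,0,0,0],[0,-0.006,0.047,0.083,0,0,0],[0,-0.006,0.047,0.083,0,0,0],[0,-0.006,0.047,0.083,0,0,0],[0,-0.006,0.045,0.083,0,0,0],[0,-0.006,0.045,0.083,0,0,0],[0,-0.006,0.045,0.083,0,0,0],[0,0,0,0,0,0,0]]]'
cat > go.py <<'E'
from h import *
from scipy.spatial.transform import Rotation as R
import sys
# go.py r angle z tooly_angle : delta in tool axes to finger target about wheel centre
r,a,z,ty=map(float,sys.argv[1:5]); c=np.array([.5095,-.240]); s=manip.state()
M=R.from_rotvec(s["eef_rot"]).as_matrix(); p=s["tcp_pos"]
t=np.array([c[0]+r*np.cos(np.radians(a)),c[1]+r*np.sin(np.radians(a)),z])
q=p[:2]-c
print("pos",p.round(4),"r",np.hypot(*q).round(4),"ang",np.degrees(np.arctan2(q[1],q[0])).round(1),"tooly",np.degrees(np.arctan2(M[1,1],M[0,1])).round(1),"down",M[:,0].round(3))
print("shift tool",(M.T@(t-p)).round(4),"turn rx",-np.radians((ty-np.degrees(np.arctan2(M[1,1],M[0,1]))+180)%360-180).round(3),"F",s["ft_force"].round(2),"j",s["joints"].round(2),"t",s["time"])
E
python3 go.py .066 141 .15 -39
```

```text
time: 2.1
tcp_pos: [0.5317, -0.047, 0.3472]
eef_rot: [1.304, 1.142, -1.306]
ft_force: [-0.1, 0.4, 0.6]
grip_width: 0.0003
pos [ 0.5317 -0.047   0.3472] r 0.1942 ang 83.4 tooly -7.5 down [ 0.    -0.002 -1.   ]
shift tool [ 0.1976 -0.0532  0.1593] turn rx 0.55 F [-0.09  0.44  0.6 ] j [-0.49  0.21  0.6   1.64 -0.12  1.33 -0.  ] t 2.1
```

```bash
python3 -m pendant '[[[0.03,-0.0133,0.04,0,0,0,0],[0.03,-0.0133,0.04,0,0,0,0],[0.04,-0.0133,0.04,0,0,0,0],[0.05,-0.0133,0.0393,0,0,0,0],[0.0476,0,0,0.137,0,0,0],[0,0,0,0.137,0,0,0],[0,0,0,0.138,0,0,0],[0,0,0,0.138,0,0,0],[0,0,0,0,0,0,0],[0,0,0,0,0,0,0]]]'
python3 go.py .066 141 .05 -39
python3 - <<'E'
from h import *
for n in("scene","top"): cv2.imwrite(f"pics/{n}1.png",read_camera(n)[:,:,::-1])
a=cv2.imread("pics/scene1.png")[120:330,150:450];b=cv2.imread("pics/top1.png")[130:340,150:450]
cv2.imwrite("pics/m1.png",cv2.resize(np.vstack([a,b]),None,fx=1.4,fy=1.4))
E
```

```text
time: 3.1
tcp_pos: [0.4696, -0.1743, 0.1681]
eef_rot: [1.678, 0.819, -1.679]
ft_force: [0.2, -0.1, -0.7]
grip_width: 0.0007
pos [ 0.4696 -0.1743  0.1681] r 0.0769 ang 121.3 tooly -38.0 down [-0. -0. -1.]
shift tool [0.1181 0.006  0.026 ] turn rx 0.017 F [ 0.24 -0.15 -0.66] j [-0.33  0.35  0.75  1.99 -0.3   0.91 -0.08] t 3.1
```

View pics/m1.png

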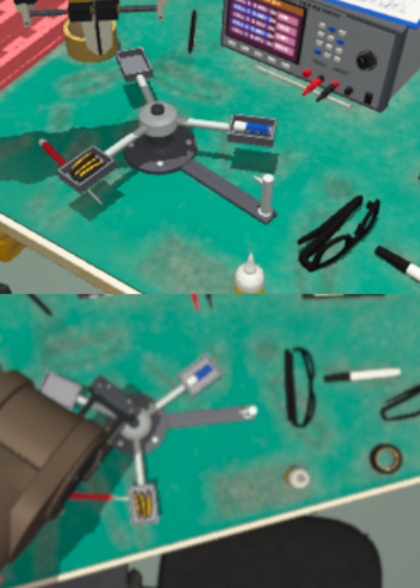

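The scene crop shows the fingertips in mid-air behind the wheel, near full-image (222,152), which matches the projected TCP. Everything is still undisturbed. I'll shift sideways, then descend between the empty and bundle spokes.

```bash
python3 -m pendant '[[[0,0.006,0.026,0.017,0,0,0],[0.02,0,0,0,0,0,0],[0.025,0,0,0,0,0,0],[0.025,0,0,0,0,0,0],[0.025,0,0,0,0,0,0],[0.018,0,0,0,0,0,0],[0.005,0,0,0,0,0,0],[0,0,0,0,0,0,0]]]'; python3 go.py .066 141 .05 -39
```

```text
time: 4.0
tcp_pos: [0.4578, -0.1988, 0.05]
eef_rot: [1.692, 0.805, -1.694]
ft_force: [-0.0, -0.0, -0.4]
grip_width: 0.0001
pos [ 0.4578 -0.1988  0.05  ] r 0.0661 ang 141.5 tooly -39.2 down [-0.001  0.    -1.   ]
shift tool [ 0.      0.0001 -0.0005] turn rx -0.003 F [-0.04 -0.   -0.37] j [-0.14  0.53  0.61  2.1  -0.49  0.66  0.12] t 4.0
```

```bash
python3 -m pendant '[[[0,0.0004,0.0069,-0.105,0,0,0],[0,0.0004,0.0069,-0.105,0,0,0],[0,0.0004,0.0069,-0.105,0,0,0],[0,0.0004,0.0069,-0.105,0,0,0],[0,0.0002,0.0046,-0.07,0,0,0],[0,0.0002,0.0046,-0.07,0,0,0],[0,0.0002,0.0046,-0.07,0,0,0],[0,0.0002,0.0046,-0.07,0,0,0],[0,0.0002,0.0046,-0.07,0,0,0],[0,0.0002,0.0046,-0.07,0,0,0]]]'; python3 go.py .066 -97.2 .05 82.8
```

```text
time: 5.0
tcp_pos: [0.4452, -0.2503, 0.0515]
eef_rot: [1.092, 1.28, -1.09]
ft_force: [0.9, 3.2, -0.7]
grip_width: 0.0007
pos [ 0.4452 -0.2503  0.0515] r 0.0652 ang -170.9 tooly 9.1 down [ 0.001  0.    -1.   ]
shift tool [0.0015 0.0466 0.0634] turn rx -1.286 F [ 0.94  3.17 -0.7 ] j [ 0.14  0.49  0.36  2.06 -0.29  0.64  0.86] t 5.0
```

Contact is at about 3 N, as expected. I continue along the arc.

```bash
python3 -m pendant '[[[0,0.0003,0.0058,-0.087,0,0,0],[0,0.0003,0.0058,-0.087,0,0,0],[0,0.0003,0.0058,-0.087,0,0,0],[0,0.0003,0.0058,-0.087,0,0,0],[0,0.0003,0.0058,-0.087,0,0,0],[0,0.0003,0.0058,-0.087,0,0,0],[0,0.0003,0.0058,-0.087,0,0,0],[0,0.0003,0.0058,-0.087,0,0,0],[0,0.0003,0.0058,-0.087,0,0,0],[0,0.0003,0.0058,-0.087,0,0,0]]]'; python3 go.py .066 -97.2 .05 82.8
python3 - <<'E'
from h import *
for n in("scene","top"): cv2.imwrite(f"pics/{n}2.png",read_camera(n)[:,:,::-1])
a=cv2.imread("pics/scene2.png")[120:330,150:450];b=cv2.imread("pics/top2.png")[130:340,150:450]
cv2.imwrite("pics/m2.png",cv2.resize(np.vstack([a,b]),None,fx=1.4,fy=1.4))
E
```

```text
time: 6.0
tcp_pos: [0.476, -0.2971, 0.0514]
eef_rot: [0.424, 1.529, -0.424]
ft_force: [-2.4, 2.2, 1.3]
grip_width: 0.0005
pos [ 0.476  -0.2971  0.0514] r 0.0662 ang -120.4 tooly 59.0 down [-0. -0. -1.]
shift tool [0.0014 0.0058 0.026 ] turn rx -0.416 F [-2.38  2.19  1.34] j [ 0.38  0.54  0.12  1.92 -0.1   0.69  1.58] t 6.0
```

View pics/m2.png

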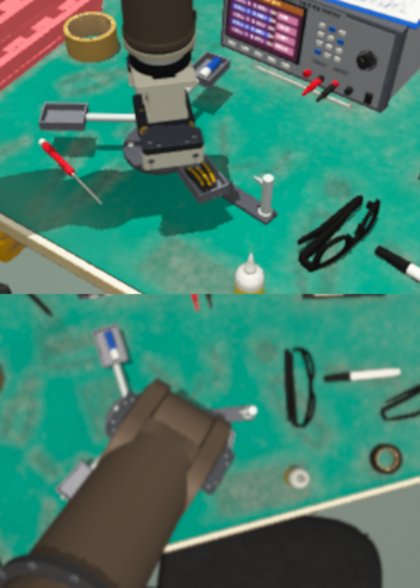

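The wheel is turning. The bundle is still in its tray at scene crop (203,178), just short of the pointer, and the battery lies in its tray at top crop (112,343). I'll go 20° more, slower.

```bash
python3 -m pendant '[[[0,0.0002,0.0046,-0.07,0,0,0],[0,0.0002,0.0046,-0.07,0,0,0],[0,0.0001,0.0035,-0.053,0,0,0],[0,0.0001,0.0035,-0.053,0,0,0],[0,0.0001,0.0023,-0.035,0,0,0],[0,0.0001,0.0023,-0.035,0,0,0],[0,0,0.0012,-0.018,0,0,0],[0,0,0.0012,-0.018,0,0,0],[0,0,0,0,0,0,0]]]'; python3 go.py .066 -97.2 .05 82.8
python3 - <<'E'
from h import *
for n in("scene","top"): cv2.imwrite(f"pics/{n}3.png",read_camera(n)[:,:,::-1])
a=cv2.imread("pics/scene3.png")[170:290,180:380];b=cv2.imread("pics/top3.png")[130:290,170:370]
cv2.imwrite("pics/m3.png",cv2.resize(np.vstack([a,b]),None,fx=2.1,fy=2.1,interpolation=cv2.INTER_CUBIC))
E
```

```text
time: 7.0
tcp_pos: [0.4978, -0.3057, 0.0503]
eef_rot: [0.152, 1.565, -0.152]
ft_force: [-1.0, -1.9, 2.2]
grip_width: 0.0005
pos [ 0.4978 -0.3057  0.0503] r 0.0667 ang -100.1 tooly 78.9 down [ 0. -0. -1.]
shift tool [0.0003 0.0008 0.0033] turn rx -0.068 F [-0.99 -1.89  2.23] j [ 0.44  0.57  0.02  1.86 -0.02  0.72  1.85] t 7.0
```

View pics/m3.png

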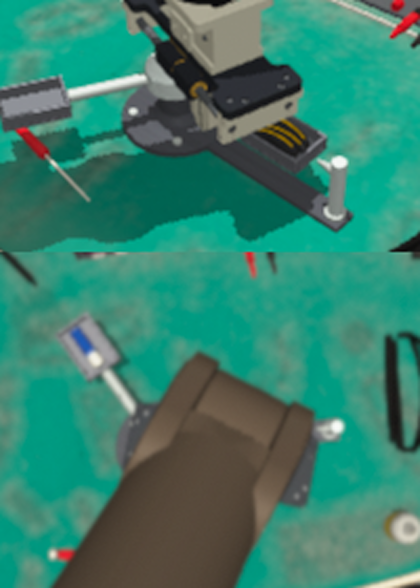

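```bash
python3 - <<'E'
from h import *
c=np.array([.5095,-.24,0])
for n,u,v,o in(("top",170+90/2.1,130+94/2.1,120),("scene",180+34/2.1,170+101/2.1,-120)):
    d=ray(n,u,v,.071)-c; print(n,np.hypot(*d[:2]),np.degrees(np.arctan2(d[1],d[0]))-o)
E
```

```text
top 0.13539083489522172 -84.48177363041184
scene 0.13521149082820344 278.7711871403865
```

Estimates of the bundle spoke are -84.5° (top), -81° (scene) and -86.5° (finger), against a target of -83.6 ±5°. I'll back off, lift clear and check.

```bash
python3 -m pendant '[[[0,0,-0.006,0,0,0,0],[0,0,-0.012,0,0,0,0],[0,0,-0.012,0,0,0,0],[-0.03,0,0,0,0,0,0],[-0.05,0,0,0,0,0,0],[-0.05,0,0,0,0,0,0],[0,0.04,-0.01,0,0,0,0],[0,0.05,-0.01,0,0,0,0],[0,0.05,-0.01,0,0,0,0],[0,0.05,-0.01,0,0,0,0]]]'; python3 -m pendant '[[[0,0.05,-0.01,0,0,0,0],[0,0.05,-0.01,0,0,0,0],[0,0.05,0,0,0,0,0],[0,0,0,0,0,0,0],[0,0,0,0,0,0,0]]]'
python3 - <<'E'
from h import *
for n in("scene","top"): cv2.imwrite(f"pics/{n}4.png",read_camera(n)[:,:,::-1])
a=cv2.imread("pics/scene4.png")[150:300,180:380];b=cv2.imread("pics/top4.png")[155:285,170:370]
cv2.imwrite("pics/m4.png",cv2.resize(np.vstack([a,b]),None,fx=2.1,fy=2.1,interpolation=cv2.INTER_CUBIC))
E
```

```text
time: 8.1
tcp_pos: [0.4641, -0.1069, 0.1803]
eef_rot: [0.153, 1.565, -0.153]
ft_force: [1.3, -0.8, 0.3]
grip_width: 0.0002
time: 8.6
tcp_pos: [0.474, 0.0414, 0.18]
eef_rot: [0.15, 1.566, -0.15]
ft_force: [-0.1, -1.5, -0.0]
grip_width: 0.0007
```

View pics/m4.png

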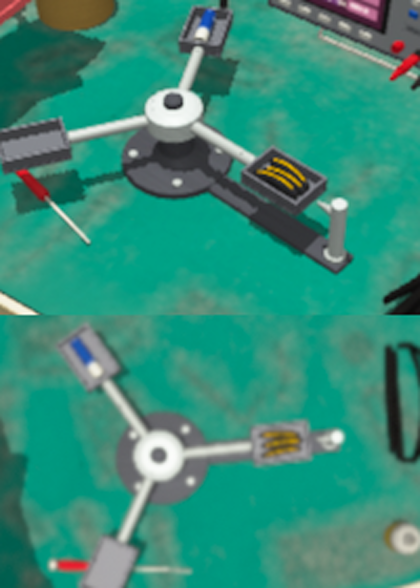

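```bash
python3 - <<'E'
from h import *
c=np.array([.5095,-.24,0])
for n,u,v,z in(("tray",282,443,.071),("batt",90,356,.071),("empt",111,566,.071),("post",336,438,.076)):
    d=ray("top",170+u/2.1,155+(v-315)/2.1,z)-c; print(n,np.hypot(*d[:2]),np.degrees(np.arctan2(d[1],d[0])))
for n,u,v,z in(("tray",285,178,.071),("post",339,205,.076)):
    d=ray("scene",180+u/2.1,150+v/2.1,z)-c; print("scene",n,np.hypot(*d[:2]),np.degrees(np.arctan2(d[1],d[0])))
E
```

```text
tray 0.13561804069697922 -83.74827323548077
batt 0.13585044726050094 35.38348173837293
empt 0.13191863576435356 156.33467126741795
post 0.1953249390833932 -84.04970032342078
scene tray 0.13934762950440113 -85.03439177751471
scene post 0.1977878402669314 -84.28796214786885
```

The clear pictures show the tray at -83.7° (-84.3° averaged over all three trays in the top view). The post is at -84.0°. That is under 1°, or about 2 mm, off the line. The arm is clear, so I hand in.

```bash
python3 -c "
from station import manip
print(manip.state()['ft_force']); print(manip.close_job())"
```

```text
[-0.64551484 -0.1288377   0.74097451]
the job is handed in; nothing more can be done
None
```

The bundle tray now stands in front of the pointer, and I have handed the job in. I closed the gripper, lowered the fingertips between the empty and bundle spokes, and pushed the bare bundle spoke about 90° anticlockwise. Contact was at about 66 mm radius with 2 to 3 N. Then I backed off and lifted clear, finishing at about 9 s of the 48 s allowed.

**Alignment:** The last top view puts the tray at -83.7° and the post at -84.0°, under 1 mm off the line. The scene view shows 0.7° the other way, about 2 mm. The tolerance is 12 mm. Before I lifted off, rougher readings ranged from -81° to -86.5°; the clear views settled this.

**Other checks:** In the final pictures the bundle and battery lie in their trays and the screwdriver is where it was. The bottle and spectacles looked unmoved by eye, though I did not measure them. The arm is clear of the wheel.

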